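# New batteries for the camping lantern

## Robot

A 7-joint arm with a two-finger parallel gripper is mounted at the origin on the work surface. World frame = base frame: x ahead of the robot, y to its left, z up, the work surface at z = 0. Lengths are in m, angles in rad, forces in N, time in s.
With the tool pointing down it reaches from about 0.35 to 0.9 m from the base axis. Payload 8.1 kg.
Tool frame: the origin (TCP) lies on the centre line of the jaws, within the pads' length; the fingertips stand 11 mm ahead of it and the grasp point (between the pads) lies 8 mm behind it; y points along the fingers, z is the direction in which the jaws open and shut, and the axes are right-handed (so a half turn about y gives the same grasp; the last joint's range is limited). The gripper opens to 85 mm and grips with 20 to 120 N. Pads are 22 mm wide; open, the fingers measure 114 mm over their backs; the gripper's body (76 mm by 85 mm) begins 54 mm behind the grasp point. The pads swing forward as they close: fully open they stand 13 mm farther back than shut.
Start: joints at [-1.407, 0.434, 0.025, 1.573, -0.012, 1.134, -0.075], TCP at [0.165, 0.603, 0.242] pointing down, gripper open.
Joint ranges: [-2.62, 2.62], [-0.44, 2.09], [-1.27, 1.32], [0.08, 2.57], [-1.32, 4.46], [0.12, 2], [-2.74, 2.74]. Speed limits (rad/s): [2.22, 2.22, 3.01, 3.01, 3.14, 3.14, 3.14].

## Interface

Orientations are given as a unit quaternion [w, x, y, z].
In Python, from station import * gives the robot as it stands. The module is installed in compiled form; this text tells all that it offers.
- The arm moves only by the shell command python3 -m handwheel 'ROWS'. ROWS is a JSON object of lists of equal length, an entry for each row: "offset": the shift along the tool's x, y, z as a fraction of full scale, a list of three; "dr": the turn, a rotation vector about the tool's x, y, z as a fraction of full scale, a list of three; "claw": the closure, from -1 (fully open) to 1 (shut). A call has 1 to 20 rows; each row shifts and turns the commanded pose from where the row before left it, along the tool's axes as they then stand; what a row does not reach is not made up. Full scale, the value 1, is 50 mm for a shift and 6 degrees for a turn. A row lasts 1/10 s, in which the tool goes at most 50 mm and 8.59 degrees, less where a joint would pass 70% of its speed; a pose out of reach is approached as far as the arm can. A call with a number of a shift or a turn outside -1 to 1 is refused whole. A call with a gripper value outside its range is refused whole. The fingers move at their own pace and stop on an object; the grip force is fixed at half the most. Time passes only in rows, so rows that do not move let the fingers close. It gives the time, the measured TCP pose, the force and the opening at its end, in the units of the state.
- observe(): the state, without advancing time (a new reading comes with each control period).
- get_image(name): name is "side" or "top" or "wrist"; returns a dict with "img" (420x560x3 uint8, blue, green, red), "fov_y" (degrees; the focal length in pixels is half the picture's height over the tangent of half this angle, whatever the lens; pixels are square), "cx", "cy" (the principal point, pixels), "extrinsics" (4x4, takes a point from camera to world coordinates); the wrist camera has in their place "tool_from_camera" (4x4, takes a point from camera to tool coordinates, whose origin is the TCP and whose axes are the tool frame's). Camera axes: x right, y down, z forward; pixel columns grow to the right and rows downward; lengths in m; the calibration is good to about 2 mm. The wrist camera is an equidistant fisheye: a pixel r from the principal point sees the ray r / f radians off the axis. A picture is of the moment at which its call begins: read the wrist's pose just before it. There is no depth.
- job_done(): hands the job in, once; it reports no verdict.
The state is a dict: "time": time; "joint_pos": joint angles; "qd": joint speeds; "tau": joint torques, N m; "position": TCP position; "ee_rot": TCP orientation; "ft_force": force on the tool from outside, world axes, zero at the start; "wrist_torque": the same for the moment, N m; "width": opening from 0.0 (shut) to 1.0 (fully open).
Only numpy, scipy, OpenCV 4.12 (cv2) and the standard library are available. Lean on these libraries where they do the work, as an engineer would, in place of code of your own. Each camera call takes 0.05 s, during which the arm holds its last target. There are 200 camera calls.

## Task

Change the batteries of the camping lantern: lift the lime-green lamp head off the yellow base and set it aside, put every old dark-red battery from the base into the grey tub, and stand every new blue battery upright and fully down in the base's wells (two or three: the lantern runs on either). Then set the head back fully home on the base's two pegs, orange dot over the thick orange peg, press the red switch on its top all the way down and let it go, to test it. Leave the other things on the bench where they are.

Things in the scene. Friction and masses are not known exactly. Their poses are not given: they have to be found in the camera images.
- well0 (a point): Centre of the floor of battery well 0 (44 mm along -y from the deck's centre, 10 mm above the bench); axes as the base. The well is a round bore 36 mm wide and 32 mm deep. A seated battery stands 29 mm out of the deck.
- well1 (a point): Centre of the floor of battery well 1 (straight below the deck's centre, 10 mm above the bench); axes as the base. The well is a round bore 36 mm wide and 32 mm deep. A seated battery stands 29 mm out of the deck.
- well2 (a point): Centre of the floor of battery well 2 (44 mm along +y from the deck's centre, 10 mm above the bench); axes as the base. The well is a round bore 36 mm wide and 32 mm deep. A seated battery stands 29 mm out of the deck.
- deck (a point): Yellow lantern base, held fast on the bench between two low wooden stops at its ends (20 mm high), 84 (x) by 200 (y) by 42 mm high. This point is the centre of its flat deck, 42 mm above the bench; z up, y along its length. The deck has three round battery wells in a row along y and an alignment peg at each end of the row. When the lamp head is seated, point head_foot lies here.
- thick_peg (a point): Foot of the thick orange peg on the deck, 82 mm from the deck's centre along the base's +y: 14 mm thick, 22 mm high, its top tapered to 8 mm. At the other end (82 mm along -y) stands the thin grey peg, 9 mm thick, tapered to 3 mm, as high.
- head_grip (a point): Lime-green loose lamp head, 0.42 kg, 108 mm high, seated on the base at the start. This point is in the middle of its lamp box (white panels; 48 mm wide in x, 160 mm long in y, from 46 to 108 mm above the head's underside), 88 mm above the underside, 20 mm below the box's flat top: grip here across the 48 mm width. y points along the head to the orange dot, z up.
- head_foot (a point): Centre of the head's underside; axes as point head_grip. The head's lower part is an open-bottomed skirt 76 (x) by 190 (y) by 46 mm that covers the batteries. A thin wire bail lies folded on its shoulder at +x and does not hinder.
- wide_socket (a point): Mouth of the head's wide socket (17 mm bore, 40 mm deep, opening downwards), 82 mm from the centre along the head's +y, under the orange dot on the shoulder; it takes the thick peg. The narrow socket (12 mm bore) is at the other end and takes the thin peg only; turned end for end the head cannot go down.
- switch (a joint): Travel of the red push switch in the middle of the lamp box's top (m): 0 released, 0.005 fully pressed; a spring returns it. Fully down takes about 4 N.
- switch_top (a point): Centre of the top face of the red switch (24 mm wide), 118 mm above the head's underside when released.
- new0_mid (a point): Centre (half-way up) of a new battery, blue with a copper band at the top: a D cell 33 mm in diameter, 61 mm high over its 2 mm top stud, 0.14 kg, standing upright on the bench with the stud up. None throughout if absent.
- new1_mid (a point): Centre (half-way up) of a new battery, blue with a copper band at the top: a D cell 33 mm in diameter, 61 mm high over its 2 mm top stud, 0.14 kg, standing upright on the bench with the stud up. None throughout if absent.
- new2_mid (a point): Centre (half-way up) of a new battery, blue with a copper band at the top: a D cell 33 mm in diameter, 61 mm high over its 2 mm top stud, 0.14 kg, standing upright on the bench with the stud up. None throughout if absent.
- old0_mid (a point): Centre (half-way up) of an old battery, dark red with a black band at the top: same D size (33 by 61 mm, 0.14 kg), standing in a well under the lamp head at the start. None throughout if absent.
- old1_mid (a point): Centre (half-way up) of an old battery, dark red with a black band at the top: same D size (33 by 61 mm, 0.14 kg), standing in a well under the lamp head at the start. None throughout if absent.
- old2_mid (a point): Centre (half-way up) of an old battery, dark red with a black band at the top: same D size (33 by 61 mm, 0.14 kg), standing in a well under the lamp head at the start. None throughout if absent.
- tub: Loose grey open tub for spent batteries, 110 (x) by 164 (y) by 40 mm high, walls and floor 4 mm, 0.35 kg; origin at the centre of its underside.
- marker_blue: Bystander, to be left alone: blue marker pen lying, 136 mm.
- marker_black: Bystander, to be left alone: black marker pen standing upright, 135 mm high.
- driver: Bystander, to be left alone: screwdriver lying, 170 mm.
- spool: Bystander, to be left alone: aluminium wire spool standing, 60 mm wide, 40 mm high.
- toy_shell: Bystander, to be left alone: lime-green toy shell half with a circuit board, 100 by 140 by 22 mm.
- toy_train: Bystander, to be left alone: pink and blue toy train, 100 by 60 by 63 mm.
- pliers: Bystander, to be left alone: red-handled pliers lying, 140 mm.
Not all that is in view belongs to the job. What is shaped like the tub but purple is not meant.

How it is judged:
On the way, in this order (a step that is already met when the one before it is completed fails the run):
1. all old batteries in the tub and all new ones upright in the wells, fully down (((horizontal distance between new0_mid and well0 below 0.005 m and z of new0_mid in the frame of well0 below 0.0345 m) or (horizontal distance between new0_mid and well1 below 0.005 m and z of new0_mid in the frame of well1 below 0.0345 m) or (horizontal distance between new0_mid and well2 below 0.005 m and z of new0_mid in the frame of well2 below 0.0345 m)) and angle between each of new0_mid, new1_mid, new2_mid's own z axis and vertical below 0.12 rad and ((horizontal distance between new1_mid and well0 below 0.005 m and z of new1_mid in the frame of well0 below 0.0345 m) or (horizontal distance between new1_mid and well1 below 0.005 m and z of new1_mid in the frame of well1 below 0.0345 m) or (horizontal distance between new1_mid and well2 below 0.005 m and z of new1_mid in the frame of well2 below 0.0345 m)) and ((horizontal distance between new2_mid and well0 below 0.005 m and z of new2_mid in the frame of well0 below 0.0345 m) or (horizontal distance between new2_mid and well1 below 0.005 m and z of new2_mid in the frame of well1 below 0.0345 m) or (horizontal distance between new2_mid and well2 below 0.005 m and z of new2_mid in the frame of well2 below 0.0345 m)) and x of old0_mid in the frame of tub between -0.053 and 0.053 m and y of old0_mid in the frame of tub between -0.08 and 0.08 m and z of each of old0_mid, old1_mid, old2_mid in the frame of tub below 0.05 m and x of old1_mid in the frame of tub between -0.053 and 0.053 m and y of old1_mid in the frame of tub between -0.08 and 0.08 m and x of old2_mid in the frame of tub between -0.053 and 0.053 m and y of old2_mid in the frame of tub between -0.08 and 0.08 m), for 0.2 s.
2. after that, lamp head fully home on the pegs (horizontal distance between head_foot and deck below 0.004 m and z of head_foot in the frame of deck below 0.003 m and horizontal distance between wide_socket and thick_peg below 0.005 m and angle between head_foot's own z axis and vertical below 0.05 rad), for 0.3 s.
3. switch pressed fully down with the head home (all of step 2 and value of joint switch above 0.004 m), for 0.05 s.
At the end, for the whole second after the job is handed in: every new battery upright in a well (within 5 mm of its axis, 4 mm of its floor, 7 degrees), every old one in the tub, the head down on the deck (3 mm in height, 4 mm sideways), wide socket over the thick peg (5 mm), the switch released (all of step 1 and all of step 2 and value of joint switch below 0.001 m); the robot touches nothing.
It fails at once if a bystander was moved more than 3 cm (distance of any of marker_blue, marker_black, driver, spool, toy_shell, toy_train, pliers from where it was at the start of the episode above 0.03 m).
Of new0, new1, new2 only 2 to 3 are there at a start; the rules pass over those that are not, and their reading is None.
Of old0, old1, old2 only 2 to 3 are there at a start; the rules pass over those that are not, and their reading is None.
At some moment in a run one of head, tub may be knocked a few centimetres aside while the robot is not near it.
It also fails if it takes over 208 s, if anything falls off the work surface, if the arm or the gripper's body presses on something with over 40 N, if the wrist force passes 120 N, or if a joint passes its speed limit or range.

## Working session

There is one attempt and no reset: what is moved stays moved. The work goes in short steps, Python scripts to look and compute and a shell command to move; the robot and the scene stay as the last step left them, time stands still between calls to the robot, and variables do not carry over. Pictures are saved under pics/ and viewed, about 12 in all and at most 16, crops included, and the job is handed in when it is done.

```bash
mkdir -p pics; cat > h.py <<'E'
from station import *
import numpy as np, cv2
from scipy.spatial.transform import Rotation as R
def T():
    s=observe(); M=np.eye(4); q=s["ee_rot"]; M[:3,:3]=R.from_quat([q[1],q[2],q[3],q[0]]).as_matrix(); M[:3,3]=s["position"]; return M,s
def cam(n):
    M,s=T(); g=get_image(n); g["f"]=210/np.tan(np.radians(g["fov_y"]/2)); g["n"]=n
    g["E"]=M@np.array(g["tool_from_camera"]) if n=="wrist" else np.array(g["extrinsics"]); return g
def ray(g,u,v):
    x=np.array([u-g["cx"],v-g["cy"]])/g["f"]
    if g["n"]=="wrist":
        r=np.hypot(*x)+1e-12; d=np.r_[x/r*np.sin(r),np.cos(r)]
    else: d=np.r_[x,1]
    return g["E"][:3,3],g["E"][:3,:3]@d
def pix(g,u,v,z):
    o,d=ray(g,u,v); return o+d*(z-o[2])/d[2]
def proj(g,p):
    c=g["E"][:3,:3].T@(np.array(p)-g["E"][:3,3])
    if g["n"]=="wrist":
        h=np.hypot(c[0],c[1]); k=np.arctan2(h,c[2])/(h+1e-12)*c[:2]
    else: k=c[:2]/c[2]
    return k*g["f"]+[g["cx"],g["cy"]]
def save(g,name): cv2.imwrite("pics/"+name,g["img"])
def dump(g,name): np.savez(name,**{k:g[k] for k in("img","f","E","cx","cy","n")})
def load(name):
    d=np.load(name); return {k:(d[k] if d[k].ndim else d[k].item()) for k in d}
def to(p,yaw=None):
    """offset (units of 50mm) in tool axes to world point p"""
    M,s=T(); return np.round(M[:3,:3].T@(np.array(p)-M[:3,3])/0.05,3)
E
python3 - <<'E'
from h import *
M,s=T(); print(M.round(3),s)
for n in("top","side","wrist"):
    g=cam(n); save(g,n+"0.png"); dump(g,n+"0.npz"); print(n,g["f"],g["E"].round(3))
E
```

```text
[[ 0.965 -0.     0.264  0.165]
 [-0.264 -0.002  0.965  0.602]
 [ 0.    -1.    -0.002  0.242]
 [ 0.     0.     0.     1.   ]] {'time': 0.0, 'joint_pos': array([-1.40657671,  0.43525164,  0.02496245,  1.57410194, -0.0116135 ,
        1.13395419, -0.07509278]), 'qd': array([ 0.00016096, -0.00150188, -0.00150872, -0.00062588,  0.000733  ,
       -0.00145782, -0.00060318]), 'tau': array([ 2.08111817e-05, -6.70461988e+01,  1.02508284e+00, -3.16215563e+01,
        1.56972214e-02,  1.22118837e-02, -8.69467954e-06]), 'position': array([0.16470731, 0.60241225, 0.24150613]), 'ee_rot': array([-0.70026619,  0.70137485, -0.09410514,  0.09404682]), 'ft_force': array([0.45146622, 0.18073254, 0.30547828]), 'wrist_torque': array([-0.02013718,  0.02639863,  0.00546574]), 'width': 1.0007620677631601}
top 381.1854638192977 [[-0.015 -0.989  0.147  0.337]
 [-1.     0.012 -0.023  0.03 ]
 [ 0.021 -0.147 -0.989  1.311]
 [ 0.     0.     0.     1.   ]]
side 540.9132441061089 [[ 0.938 -0.194  0.287  0.089]
 [-0.346 -0.568  0.747 -1.106]
 [ 0.018 -0.8   -0.6    1.017]
 [ 0.     0.     0.     1.   ]]
wrist 325.19226210127806 [[ 0.263  0.928  0.266  0.097]
 [ 0.965 -0.252 -0.073  0.621]
 [-0.001  0.275 -0.961  0.373]
 [ 0.     0.     0.     1.   ]]
```

View pics/top0.png

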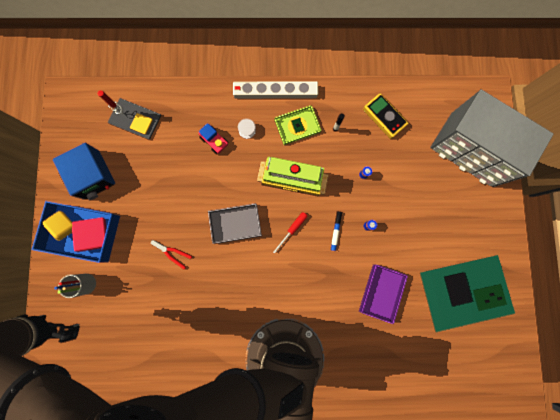

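View pics/side0.png

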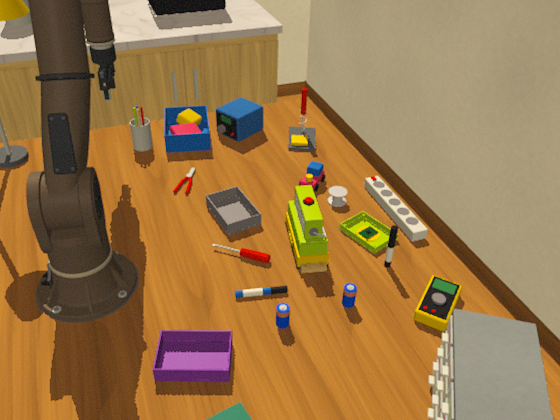

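Top view: the lantern (lime head on the yellow base) is at (293,175), and the blue batteries are at (366,173) and (371,226). The grey tub is at (236,224). The purple decoy at (385,293) and the lime toy shell at (298,125), which could be mistaken for the head, stay put. The blue box at (75,233) and blue cube at (84,170) are not part of the job. Next, a close crop to check the choice and the dot end.

```bash
python3 - <<'E'
from h import *
t=load("top0.npz"); s=load("side0.npz")
a=cv2.resize(t["img"][145:205,245:385],None,fx=5.7,fy=5.7,interpolation=2)[:300,:798]
b=cv2.resize(s["img"][180:310,270:370],None,fx=3,fy=3,interpolation=2)[:300]
c=np.zeros((600,798,3),np.uint8); c[:a.shape[0],:a.shape[1]]=a; c[300:300+len(b),:b.shape[1]]=b
g=cv2.resize(t["img"][195:250,200:275],None,fx=5,fy=5,interpolation=2); c[310:310+275,320:320+375]=g
cv2.imwrite("pics/c1.png",c)
for n,u,v,z in[("switch",294.5,169,.16),("n0",366,173,.06),("n1",371,226,.06),("tub",236,224,.04)]:print(n,pix(t,u,v,z).round(3))
for n,u,v,z in[("switch",309,201,.16),("n0",349,287,.06),("n1",283,307,.06)]:print(n,pix(s,u,v,z).round(3))
E
```

```text
switch [ 0.599 -0.037  0.16 ]
n0 [ 0.605 -0.283  0.06 ]
n1 [ 0.427 -0.292  0.06 ]
tub [0.441 0.155 0.04 ]
switch [ 0.596 -0.046  0.16 ]
n0 [ 0.607 -0.285  0.06 ]
n1 [ 0.43  -0.293  0.06 ]
```

View pics/c1.png

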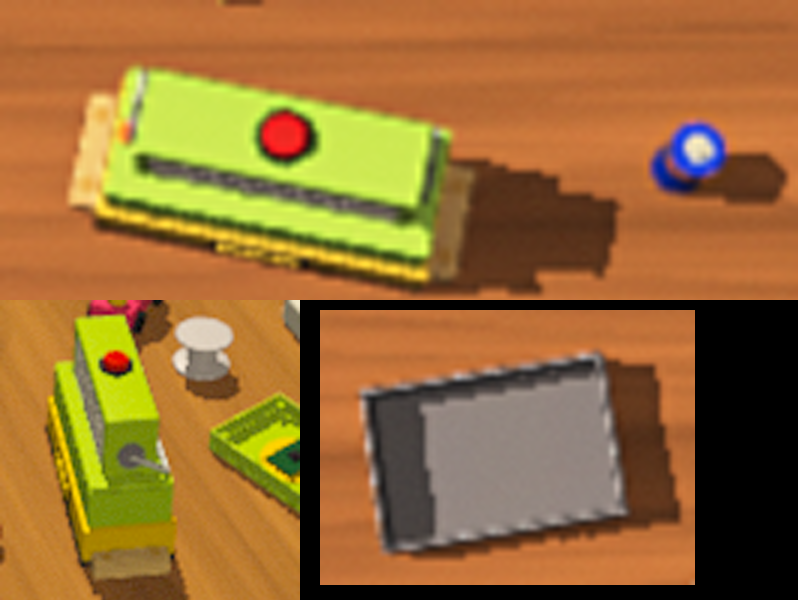

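Crop: the orange dot is at its left end (crop 127,132), which is world +y, and head yaw is about -11°. The grey tub is the right one. Next I look from above with the wrist camera.

```bash
cat >> h.py <<'E'
def plan(p,zyaw=None,n=None,v=0.045):
    """constant row repeated n times: reaches p with tool z at world yaw zyaw(deg)"""
    M,s=T(); d=np.array(p)-M[:3,3]; z=M[:3,2]; cur=np.degrees(np.arctan2(z[1],z[0]))
    a=0 if zyaw is None else (zyaw-cur+180)%360-180
    n=n or int(np.ceil(max(np.linalg.norm(d)/v,abs(a)/6,1)))
    A=sum(M[:3,:3]@R.from_rotvec([0,-np.radians(a)/n*k,0]).as_matrix() for k in range(n))
    print("n",n,"offset",(np.linalg.solve(A,d)/.05).round(3),"dr_y",round(-a/n/6,4),"now",M[:3,3].round(4),"zyaw",round(cur,2),"y",M[:3,1].round(3))
E
python3 -c "
from h import *
plan([.6,-.04,.36],-11)"
```

```text
n 18 offset [ 0.948 -0.131 -0.002] dr_y 0.7936 now [0.1647 0.6026 0.2417] zyaw 74.71 y [-0.    -0.001 -1.   ]
```

```bash
python3 -m handwheel '{"offset":[[0.948,-0.131,-0.002],[0.948,-0.131,-0.002],[0.948,-0.131,-0.002],[0.948,-0.131,-0.002],[0.948,-0.131,-0.002],[0.948,-0.131,-0.002],[0.948,-0.131,-0.002],[0.948,-0.131,-0.002],[0.948,-0.131,-0.002],[0.948,-0.131,-0.002],[0.948,-0.131,-0.002],[0.948,-0.131,-0.002],[0.948,-0.131,-0.002],[0.948,-0.131,-0.002],[0.948,-0.131,-0.002],[0.948,-0.131,-0.002],[0.948,-0.131,-0.002],[0.948,-0.131,-0.002],[0,0,0],[0,0,0]],"dr":[[0,0.794,0],[0,0.794,0],[0,0.794,0],[0,0.794,0],[0,0.794,0],[0,0.794,0],[0,0.794,0],[0,0.794,0],[0,0.794,0],[0,0.794,0],[0,0.794,0],[0,0.794,0],[0,0.794,0],[0,0.794,0],[0,0.794,0],[0,0.794,0],[0,0.794,0],[0,0.794,0],[0,0,0],[0,0,0]],"claw":[-1,-1,-1,-1,-1,-1,-1,-1,-1,-1,-1,-1,-1,-1,-1,-1,-1,-1,-1,-1]}'
python3 - <<'E'
from h import *
plan([.6,-.04,.36],-11)
g=cam("wrist"); save(g,"w1.png"); dump(g,"w1.npz")
E
```

```text
time: 2.15
position: [0.5995, -0.0411, 0.3603]
ee_rot: [0.449, -0.449, 0.546, -0.546]
ft_force: [0.7, 1.2, 0.0]
width: 0.999
n 1 offset [-0.024  0.007  0.005] dr_y -0.0322 now [ 0.5995 -0.0411  0.3603] zyaw -11.19 y [ 0.  0. -1.]
```

View pics/w1.png

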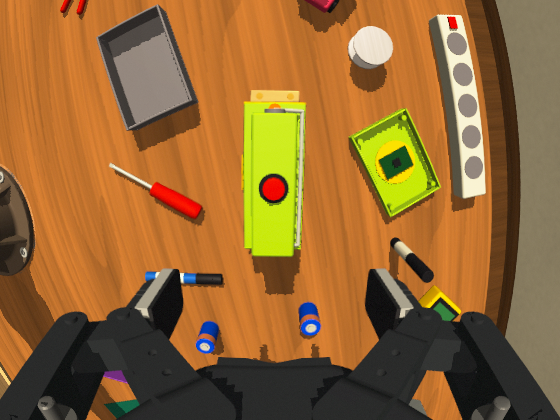

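The wrist view shows the orange dot at the top (275,107), the switch at (273,188), the tub at (147,68), and batteries at (206,345) and (311,328). There are two new batteries.

```bash
python3 - <<'E'
from h import *
g=load("w1.npz"); im=g["img"]
def rect(lo,hi,z,roi):
    m=cv2.inRange(cv2.cvtColor(im,cv2.COLOR_BGR2HSV),lo,hi); k=np.zeros_like(m); k[roi]=m[roi]
    n,l,st,c=cv2.connectedComponentsWithStats(k); i=1+st[1:,4].argmax(); return c[i],st[i]
c,st=rect((0,150,120),(8,255,255),.158,np.s_[160:215,245:300]); print("switch",c,pix(g,*c,.159).round(4),st)
for u,v in[(252,112),(297,112),(251,256),(296,257)]: print(pix(g,u,v,.150).round(4))
print("dot/base")
for u,v,z in[(275,107,.088),(252,91,.02),(298,92,.02)]: print(pix(g,u,v,z).round(4))
print("tub")
for u,v in[(98,37),(159,6),(197,97),(130,130)]: print(pix(g,u,v,.04).round(4))
print("new",pix(g,206,346,.061).round(4),pix(g,311,328,.061).round(4))
cv2.imwrite("pics/c2.png",cv2.resize(im[85:270,225:325],None,fx=3.2,fy=3.2,interpolation=2))
E
```

```text
switch [273.22195122 188.52195122] [ 0.6002 -0.0347  0.159 ] [262 177  23  24 410]
[0.594  0.0477 0.15  ]
[0.6398 0.0388 0.15  ]
[ 0.56   -0.1079  0.15  ]
[ 0.6101 -0.119   0.15  ]
dot/base
[0.6193 0.0519 0.088 ]
[0.5927 0.0856 0.02  ]
[0.6568 0.0715 0.02  ]
tub
[0.3807 0.2331 0.04  ]
[0.4863 0.2465 0.04  ]
[0.5171 0.0925 0.04  ]
[0.407  0.0727 0.04  ]
new [ 0.4342 -0.2914  0.061 ] [ 0.6124 -0.2851  0.061 ]
```

View pics/c2.png

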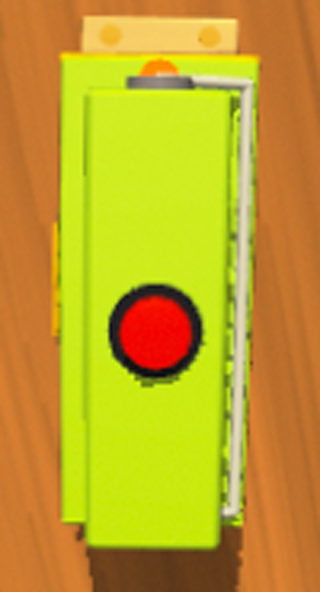

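```bash
python3 - <<'E'
from h import *
plan([.601,-.035,.36],-11.7,n=2)
g=load("top0.npz")
for u,v in[(165,190),(205,150),(125,150),(190,245),(210,235)]: print(u,v,pix(g,u,v,0).round(3))
E
```

```text
n 2 offset [-0.043 -0.001  0.004] dr_y 0.0575 now [ 0.5997 -0.0392  0.3599] zyaw -11.01 y [-0.     0.001 -1.   ]
165 190 [0.565 0.405 0.   ]
205 150 [0.707 0.269 0.   ]
125 150 [0.709 0.548 0.   ]
190 245 [0.375 0.314 0.   ]
210 235 [0.408 0.247 0.   ]
```

```bash
python3 -m handwheel '{"offset":[[-0.043,0,0.004],[-0.043,0,0.004],[0,0.6,0],[0,0.6,0],[0,0.6,0],[0,0.6,0],[0,0.6,0],[0,0.6,0],[0,0.4,0],[0,0.4,0],[0,0.3,0],[0,0,0],[0,0,0],[0,0,0]],"dr":[[0,0.06,0],[0,0.06,0],[0,0,0],[0,0,0],[0,0,0],[0,0,0],[0,0,0],[0,0,0],[0,0,0],[0,0,0],[0,0,0],[0,0,0],[0,0,0],[0,0,0]],"claw":[-1,-1,-1,-1,-1,-1,-1,-1,-1,-1,-1,-1,-1,-1]}'
python3 -m handwheel '{"offset":[[0,0,0],[0,0,0],[0,0,0],[0,0,0],[0,0,0],[0,0,0],[0,0,0],[0,0,0],[0,0,0],[0,0,0]],"dr":[[0,0,0],[0,0,0],[0,0,0],[0,0,0],[0,0,0],[0,0,0],[0,0,0],[0,0,0],[0,0,0],[0,0,0]],"claw":[1,1,1,1,1,1,1,1,1,1]}'
```

```text
time: 3.6
position: [0.6018, -0.0355, 0.1263]
ee_rot: [-0.447, 0.446, -0.548, 0.549]
ft_force: [1.4, 0.5, 0.3]
width: 1.002
time: 4.6
position: [0.6012, -0.0356, 0.1259]
ee_rot: [-0.446, 0.446, -0.549, 0.549]
ft_force: [-2.6, 0.4, 5.8]
width: 0.553
```

```bash
python3 -c "
from h import *
plan([.601,-.035,.36],-11.7,n=2)"
python3 -m handwheel '{"offset":[[0,-0.1,0],[0,-0.2,0],[0,-0.3,0],[0,-0.4,0],[0,-0.4,0],[0,-0.4,0],[0,-0.4,0],[0,-0.4,0],[0,0,0]],"dr":[[0,0,0],[0,0,0],[0,0,0],[0,0,0],[0,0,0],[0,0,0],[0,0,0],[0,0,0],[0,0,0]],"claw":[1,1,1,1,1,1,1,1,1]}'
python3 -c "
from h import *
plan([.57,.39,.24],-11.7,v=.035)"
```

```text
n 2 offset [-7.000e-03 -2.341e+00 -1.000e-03] dr_y -0.0064 now [ 0.6012 -0.0356  0.1259] zyaw -11.78 y [ 0.001  0.    -1.   ]
time: 5.5
position: [0.6025, -0.0361, 0.2589]
ee_rot: [-0.448, 0.444, -0.547, 0.55]
ft_force: [0.1, -0.5, -3.7]
width: 0.554
n 13 offset [-0.632  0.029 -0.183] dr_y -0.0011 now [ 0.6025 -0.0361  0.2589] zyaw -11.78 y [ 0.006  0.    -1.   ]
```

```bash
python3 -m handwheel '{"offset":[[-0.3,0,-0.08],[-0.632,0.029,-0.183],[-0.632,0.029,-0.183],[-0.632,0.029,-0.183],[-0.632,0.029,-0.183],[-0.632,0.029,-0.183],[-0.632,0.029,-0.183],[-0.632,0.029,-0.183],[-0.632,0.029,-0.183],[-0.632,0.029,-0.183],[-0.632,0.029,-0.183],[-0.632,0.029,-0.183],[-0.632,0.029,-0.183],[-0.3,0,-0.09],[0,0,0],[0,0,0]],"dr":[[0,0,0],[0,0,0],[0,0,0],[0,0,0],[0,0,0],[0,0,0],[0,0,0],[0,0,0],[0,0,0],[0,0,0],[0,0,0],[0,0,0],[0,0,0],[0,0,0],[0,0,0],[0,0,0]],"claw":[1,1,1,1,1,1,1,1,1,1,1,1,1,1,1,1]}'
python3 -m handwheel '{"offset":[[0,0.4,0],[0,0.5,0],[0,0.5,0],[0,0.5,0],[0,0.4,0],[0,0.3,0],[0,0.2,0],[0,0.1,0],[0,0.05,0],[0,0,0],[0,0,0]],"dr":[[0,0,0],[0,0,0],[0,0,0],[0,0,0],[0,0,0],[0,0,0],[0,0,0],[0,0,0],[0,0,0],[0,0,0],[0,0,0]],"claw":[1,1,1,1,1,1,1,1,1,1,1]}'
```

```text
time: 7.1
position: [0.5681, 0.3888, 0.2368]
ee_rot: [-0.446, 0.447, -0.548, 0.549]
ft_force: [1.0, -0.7, -4.2]
width: 0.555
time: 8.2
position: [0.5691, 0.3894, 0.0912]
ee_rot: [-0.447, 0.446, -0.549, 0.549]
ft_force: [-0.3, -1.1, -4.2]
width: 0.554
```

```bash
python3 -m handwheel '{"offset":[[0,0.06,0],[0,0.05,0],[0,0.03,0],[0,0,0],[0,0,0],[0,0,0]],"dr":[[0,0,0],[0,0,0],[0,0,0],[0,0,0],[0,0,0],[0,0,0]],"claw":[1,1,1,1,1,1]}'
python3 -m handwheel '{"offset":[[0,0,0],[0,0,0],[0,0,0],[0,0,0],[0,0,0],[0,0,0],[0,-0.3,0],[0,-0.6,0],[0,-0.8,0],[0,-0.8,0],[0,-0.8,0],[0,-0.8,0],[0,-0.6,0],[0,0,0]],"dr":[[0,0,0],[0,0,0],[0,0,0],[0,0,0],[0,0,0],[0,0,0],[0,0,0],[0,0,0],[0,0,0],[0,0,0],[0,0,0],[0,0,0],[0,0,0],[0,0,0]],"claw":[-1,-1,-1,-1,-1,-1,-1,-1,-1,-1,-1,-1,-1,-1]}'
python3 -c "
from h import *
plan([.60,-.06,.33],-11.7,v=.045)"
```

```text
time: 8.8
position: [0.5686, 0.3892, 0.084]
ee_rot: [0.446, -0.446, 0.549, -0.548]
ft_force: [-3.3, -1.7, 5.7]
width: 0.552
time: 10.2
position: [0.5705, 0.3895, 0.325]
ee_rot: [-0.449, 0.443, -0.548, 0.549]
ft_force: [-0.3, 0.2, 0.9]
width: 1.0
n 11 offset [ 0.789 -0.013  0.219] dr_y -0.0013 now [0.5705 0.3895 0.325 ] zyaw -11.79 y [ 0.007  0.005 -1.   ]
```

```bash
python3 -m handwheel '{"offset":[[0.789,-0.01,0.22],[0.789,-0.01,0.22],[0.789,-0.01,0.22],[0.789,-0.01,0.22],[0.789,-0.01,0.22],[0.789,-0.01,0.22],[0.789,-0.01,0.22],[0.789,-0.01,0.22],[0.789,-0.01,0.22],[0.789,-0.01,0.22],[0.789,-0.01,0.22],[0,0,0],[0,0,0]],"dr":[[0,0,0],[0,0,0],[0,0,0],[0,0,0],[0,0,0],[0,0,0],[0,0,0],[0,0,0],[0,0,0],[0,0,0],[0,0,0],[0,0,0],[0,0,0]],"claw":[-1,-1,-1,-1,-1,-1,-1,-1,-1,-1,-1,-1,-1]}'
python3 - <<'E'
from h import *
g=cam("wrist"); dump(g,"w2.npz"); save(g,"w2.png")
E
```

```text
time: 11.5
position: [0.5982, -0.0616, 0.3241]
ee_rot: [0.445, -0.445, 0.549, -0.549]
ft_force: [-0.6, 1.0, 0.2]
width: 1.001
```

View pics/w2.png

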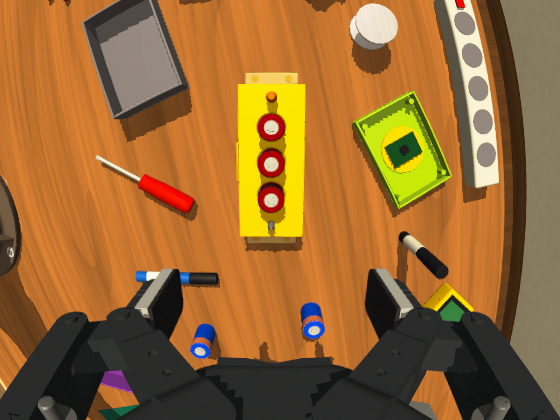

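The wrist view shows three old batteries at (271,127), (271,163) and (271,199), the orange peg at (271,97) and the thin peg at (270,226). The tub is still at (135,52).

```bash
python3 - <<'E'
from h import *
g=load("w2.npz"); im=g["img"]; hsv=cv2.cvtColor(im,cv2.COLOR_BGR2HSV)
m=cv2.inRange(hsv,(0,0,160),(179,60,255))
def stud(u,v,z):
    k=np.zeros_like(m); cv2.circle(k,(u,v),11,255,-1); k&=m; ys,xs=np.nonzero(k); print((xs.mean().round(1),ys.mean().round(1),len(xs)),pix(g,xs.mean(),ys.mean(),z).round(4))
for u,v in[(271,127),(271,163),(271,199)]: stud(u,v,.071)
for u,v in[(201,351),(314,328)]: stud(u,v,.061)
print("orange",pix(g,271,95.5,.064).round(4),"thin",pix(g,270.5,224,.064).round(4))
c=[pix(g,u,v,.042)[:2] for u,v in[(238,84),(305,84),(303,236),(240,235)]]; print(np.round(c,4),np.mean(c,0))
t=[pix(g,u,v,.04)[:2] for u,v in[(83,23),(147,-6),(187,85),(117,118)]]; print(np.round(t,4),np.mean(t,0))
E
```

```text
(np.float64(270.7), np.float64(127.1), 138) [0.6091 0.0077 0.071 ]
(np.float64(270.6), np.float64(163.9), 132) [ 0.5999 -0.0351  0.071 ]
(np.float64(270.5), np.float64(200.0), 127) [ 0.5906 -0.078   0.071 ]
(np.float64(199.4), np.float64(351.0), 65) [ 0.4312 -0.2917  0.061 ]
(np.float64(313.8), np.float64(330.1), 76) [ 0.6118 -0.2842  0.061 ]
orange [0.6172 0.045  0.064 ] thin [ 0.5838 -0.1099  0.064 ]
[[ 0.5802  0.0708]
 [ 0.6622  0.0534]
 [ 0.6216 -0.142 ]
 [ 0.5386 -0.1232]] [ 0.60064815 -0.03524401]
[[0.3795 0.2319]
 [0.4845 0.2353]
 [0.5155 0.0868]
 [0.4081 0.0727]] [0.44692    0.15669467]
```

```bash
python3 -c "
from h import *
plan([.6091,.0077,.12],-12.1)"
```

```text
n 5 offset [-0.273  0.816 -0.014] dr_y 0.0106 now [ 0.5984 -0.06    0.3239] zyaw -11.78 y [-0.     0.001 -1.   ]
```

```bash
python3 -m handwheel '{"offset":[[-0.273,0.816,-0.014],[-0.273,0.816,-0.014],[-0.273,0.816,-0.014],[-0.273,0.816,-0.014],[-0.273,0.816,-0.014],[0,0.4,0],[0,0.4,0],[0,0.3,0],[0,0.1,0],[0,0,0],[0,0,0]],"dr":[[0,0.01,0],[0,0.01,0],[0,0.01,0],[0,0.01,0],[0,0.01,0],[0,0,0],[0,0,0],[0,0,0],[0,0,0],[0,0,0],[0,0,0]],"claw":[-1,-1,-1,-1,-1,-1,-1,-1,-1,-1,-1]}'
python3 -c "
from h import *
plan([.6091,.0077,.06],-12.1)"
python3 -m handwheel '{"offset":[[0,0,0],[0,0,0],[0,0,0],[0,0,0],[0,0,0],[0,0,0],[0,0,0],[0,0,0],[0,0,0]],"dr":[[0,0,0],[0,0,0],[0,0,0],[0,0,0],[0,0,0],[0,0,0],[0,0,0],[0,0,0],[0,0,0]],"claw":[1,1,1,1,1,1,1,1,1]}'
```

```text
time: 12.65
position: [0.6099, 0.0073, 0.0607]
ee_rot: [-0.445, 0.444, -0.55, 0.55]
ft_force: [-1.3, -0.0, -0.2]
width: 0.998
n 1 offset [-0.004  0.014 -0.017] dr_y 0.0079 now [0.6099 0.0073 0.0607] zyaw -12.05 y [ 0.001  0.    -1.   ]
time: 13.55
position: [0.6094, 0.0072, 0.0605]
ee_rot: [-0.445, 0.444, -0.55, 0.55]
ft_force: [-1.9, 0.6, 6.3]
width: 0.357
```

```bash
python3 -m handwheel '{"offset":[[0,-0.2,0],[0,-0.5,0],[0,-0.5,0],[0,-0.5,0],[0,-0.2,0],[0,0,0]],"dr":[[0,0,0],[0,0,0],[0,0,0],[0,0,0],[0,0,0],[0,0,0]],"claw":[1,1,1,1,1,1]}'
python3 -c "
from h import *
plan([.438,.204,.145],-12.1,v=.04)"
```

```text
time: 14.15
position: [0.6101, 0.0071, 0.1563]
ee_rot: [-0.446, 0.444, -0.549, 0.55]
ft_force: [0.2, -0.1, -1.0]
width: 0.362
n 7 offset [-0.447  0.031 -0.599] dr_y 0.0009 now [0.6101 0.0071 0.1563] zyaw -12.06 y [ 0.003  0.001 -1.   ]
```

```bash
python3 -m handwheel '{"offset":[[-0.447,0.03,-0.6],[-0.447,0.03,-0.6],[-0.447,0.03,-0.6],[-0.447,0.03,-0.6],[-0.447,0.03,-0.6],[-0.447,0.03,-0.6],[-0.447,0.03,-0.6],[0,0,0],[0,0.4,0],[0,0.5,0],[0,0.5,0],[0,0.2,0],[0,0.12,0],[0,0,0],[0,0,0]],"dr":[[0,0,0],[0,0,0],[0,0,0],[0,0,0],[0,0,0],[0,0,0],[0,0,0],[0,0,0],[0,0,0],[0,0,0],[0,0,0],[0,0,0],[0,0,0],[0,0,0],[0,0,0]],"claw":[1,1,1,1,1,1,1,1,1,1,1,1,1,1,1]}'
```

```text
time: 15.65
position: [0.4371, 0.2041, 0.0589]
ee_rot: [-0.445, 0.444, -0.55, 0.55]
ft_force: [0.3, -0.2, -0.8]
width: 0.361
```

```bash
python3 - <<'E'
from h import *
g=cam("wrist"); dump(g,"w3.npz"); save(g,"w3.png")
E
```

```text
(no output)
```

View pics/w3.png

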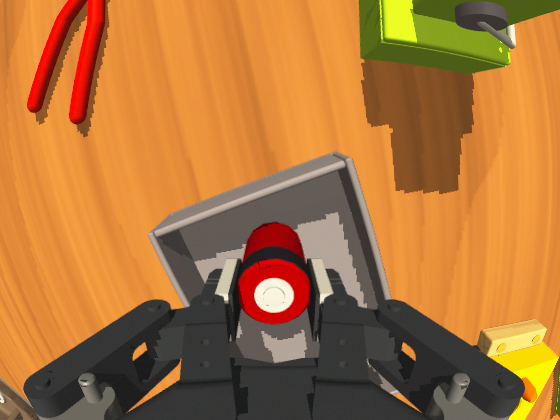

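The battery (stud at 275,296) is upright inside the tub and clear of the walls, so I lower it and release.

```bash
python3 -m handwheel '{"offset":[[0,0.06,0],[0,0.02,0],[0,0,0],[0,0,0],[0,0,0],[0,0,0],[0,0,0],[0,0,0],[0,-0.3,0],[0,-0.5,0],[0,-0.6,0],[0,-0.4,0],[0,0,0]],"dr":[[0,0,0],[0,0,0],[0,0,0],[0,0,0],[0,0,0],[0,0,0],[0,0,0],[0,0,0],[0,0,0],[0,0,0],[0,0,0],[0,0,0],[0,0,0]],"claw":[1,1,1,-1,-1,-1,-1,-1,-1,-1,-1,-1,-1]}'
python3 -c "
from h import *
plan([.5999,-.0351,.14],-12.1,v=.045)"
```

```text
time: 17.0
position: [0.438, 0.2047, 0.1467]
ee_rot: [-0.446, 0.443, -0.55, 0.55]
ft_force: [-0.2, -0.5, 0.1]
width: 1.001
n 7 offset [0.573 0.019 0.596] dr_y 0.0008 now [0.438  0.2047 0.1467] zyaw -12.07 y [ 0.004  0.003 -1.   ]
```

```bash
python3 -m handwheel '{"offset":[[0.573,0.02,0.596],[0.573,0.02,0.596],[0.573,0.02,0.596],[0.573,0.02,0.596],[0.573,0.02,0.596],[0.573,0.02,0.596],[0.573,0.02,0.596],[0,0,0],[0,0.4,0],[0,0.4,0],[0,0.4,0],[0,0.3,0],[0,0.1,0],[0,0,0],[0,0,0]],"dr":[[0,0,0],[0,0,0],[0,0,0],[0,0,0],[0,0,0],[0,0,0],[0,0,0],[0,0,0],[0,0,0],[0,0,0],[0,0,0],[0,0,0],[0,0,0],[0,0,0],[0,0,0]],"claw":[-1,-1,-1,-1,-1,-1,-1,-1,-1,-1,-1,-1,-1,-1,-1]}'
python3 -c "
from h import *
plan([.5999,-.0351,.06],-12.1)"
```

```text
time: 18.5
position: [0.5991, -0.0358, 0.0579]
ee_rot: [-0.445, 0.444, -0.55, 0.55]
ft_force: [1.2, 0.1, -0.2]
width: 1.001
n 1 offset [-0.016 -0.043  0.013] dr_y 0.0057 now [ 0.5991 -0.0358  0.0579] zyaw -12.07 y [ 0.001 -0.    -1.   ]
```

```bash
python3 -m handwheel '{"offset":[[-0.016,-0.04,0.013],[0,0,0],[0,0,0],[0,0,0],[0,0,0],[0,0,0],[0,0,0],[0,0,0],[0,0,0],[0,0,0],[0,-0.2,0],[0,-0.5,0],[0,-0.5,0],[0,-0.5,0],[0,-0.2,0],[0,0,0]],"dr":[[0,0,0],[0,0,0],[0,0,0],[0,0,0],[0,0,0],[0,0,0],[0,0,0],[0,0,0],[0,0,0],[0,0,0],[0,0,0],[0,0,0],[0,0,0],[0,0,0],[0,0,0],[0,0,0]],"claw":[-1,1,1,1,1,1,1,1,1,1,1,1,1,1,1,1]}'
python3 -c "
from h import *
plan([.447,.157,.145],-12.1,v=.04)"
```

```text
time: 20.1
position: [0.6002, -0.0351, 0.1557]
ee_rot: [-0.445, 0.444, -0.549, 0.55]
ft_force: [0.6, -0.2, -1.5]
width: 0.362
n 7 offset [-0.445  0.03  -0.543] dr_y 0.0009 now [ 0.6002 -0.0351  0.1557] zyaw -12.06 y [ 0.003  0.    -1.   ]
```

```bash
python3 -m handwheel '{"offset":[[-0.445,0.03,-0.543],[-0.445,0.03,-0.543],[-0.445,0.03,-0.543],[-0.445,0.03,-0.543],[-0.445,0.03,-0.543],[-0.445,0.03,-0.543],[-0.445,0.03,-0.543],[0,0,0],[0,0.4,0],[0,0.5,0],[0,0.5,0],[0,0.2,0],[0,0.12,0],[0,0.06,0],[0,0.02,0],[0,0,0]],"dr":[[0,0,0],[0,0,0],[0,0,0],[0,0,0],[0,0,0],[0,0,0],[0,0,0],[0,0,0],[0,0,0],[0,0,0],[0,0,0],[0,0,0],[0,0,0],[0,0,0],[0,0,0],[0,0,0]],"claw":[1,1,1,1,1,1,1,1,1,1,1,1,1,1,1,1]}'
python3 -m handwheel '{"offset":[[0,0,0],[0,0,0],[0,0,0],[0,0,0],[0,0,0],[0,-0.3,0],[0,-0.5,0],[0,-0.6,0],[0,-0.4,0],[0,0,0]],"dr":[[0,0,0],[0,0,0],[0,0,0],[0,0,0],[0,0,0],[0,0,0],[0,0,0],[0,0,0],[0,0,0],[0,0,0]],"claw":[-1,-1,-1,-1,-1,-1,-1,-1,-1,-1]}'
python3 -c "
from h import *
plan([.5906,-.078,.14],-12.1,v=.045)"
```

```text
time: 21.7
position: [0.4466, 0.1571, 0.0543]
ee_rot: [-0.445, 0.444, -0.55, 0.55]
ft_force: [-0.6, -1.2, -1.4]
width: 0.359
time: 22.7
position: [0.4476, 0.1576, 0.1461]
ee_rot: [-0.446, 0.443, -0.55, 0.55]
ft_force: [-0.3, -0.3, -0.1]
width: 1.002
n 7 offset [0.573 0.017 0.54 ] dr_y 0.0009 now [0.4476 0.1576 0.1461] zyaw -12.06 y [ 0.004  0.002 -1.   ]
```

```bash
python3 -m handwheel '{"offset":[[0.573,0.01,0.54],[0.573,0.01,0.54],[0.573,0.01,0.54],[0.573,0.01,0.54],[0.573,0.01,0.54],[0.573,0.01,0.54],[0.573,0.01,0.54],[0,0,0],[0,0.4,0],[0,0.4,0],[0,0.4,0],[0,0.3,0],[0,0.1,0],[0,0,0],[0,0,0]],"dr":[[0,0,0],[0,0,0],[0,0,0],[0,0,0],[0,0,0],[0,0,0],[0,0,0],[0,0,0],[0,0,0],[0,0,0],[0,0,0],[0,0,0],[0,0,0],[0,0,0],[0,0,0]],"claw":[-1,-1,-1,-1,-1,-1,-1,-1,-1,-1,-1,-1,-1,-1,-1]}'
python3 -c "
from h import *
plan([.5906,-.078,.06],-12.1)"
```

```text
time: 24.2
position: [0.5895, -0.0787, 0.0608]
ee_rot: [-0.445, 0.445, -0.55, 0.55]
ft_force: [-0.1, -0.7, -0.1]
width: 0.999
n 1 offset [-0.018  0.017  0.019] dr_y 0.0066 now [ 0.5895 -0.0787  0.0608] zyaw -12.06 y [ 0.001 -0.    -1.   ]
```

```bash
python3 -m handwheel '{"offset":[[-0.018,0,0.019],[0,0,0],[0,0,0],[0,0,0],[0,0,0],[0,0,0],[0,0,0],[0,0,0],[0,0,0],[0,0,0],[0,-0.2,0],[0,-0.5,0],[0,-0.5,0],[0,-0.5,0],[0,-0.2,0],[0,0,0]],"dr":[[0,0,0],[0,0,0],[0,0,0],[0,0,0],[0,0,0],[0,0,0],[0,0,0],[0,0,0],[0,0,0],[0,0,0],[0,0,0],[0,0,0],[0,0,0],[0,0,0],[0,0,0],[0,0,0]],"claw":[-1,1,1,1,1,1,1,1,1,1,1,1,1,1,1,1]}'
python3 -c "
from h import *
plan([.456,.110,.145],-12.1,v=.04)
g=cam('wrist'); save(g,'w4.png')"
```

```text
time: 25.8
position: [0.591, -0.078, 0.1567]
ee_rot: [-0.446, 0.444, -0.549, 0.55]
ft_force: [0.7, 0.8, -0.6]
width: 0.364
n 6 offset [-0.519  0.038 -0.571] dr_y 0.0013 now [ 0.591  -0.078   0.1567] zyaw -12.05 y [ 0.003  0.    -1.   ]
```

View pics/w4.png

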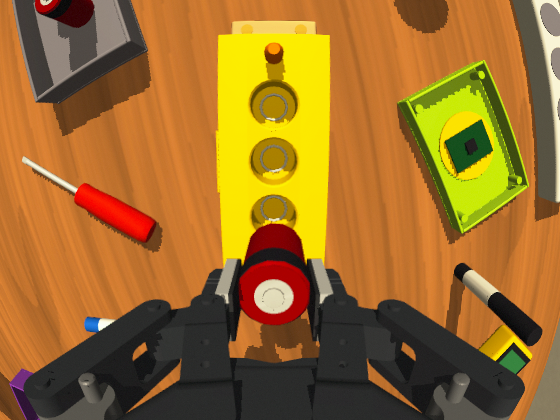

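All wells are empty and the last old battery is held (275,296). I check that the tub hasn't shifted before placing it.

```bash
python3 -c "
from h import *
g=cam('wrist')
print(proj(g,[.5155,.0868,.04]),proj(g,[.4081,.0727,.04]))"
python3 -m handwheel '{"offset":[[-0.519,0.03,-0.571],[-0.519,0.03,-0.571],[-0.519,0.03,-0.571],[-0.519,0.03,-0.571],[-0.519,0.03,-0.571],[-0.519,0.03,-0.571],[0,0,0]],"dr":[[0,0,0],[0,0,0],[0,0,0],[0,0,0],[0,0,0],[0,0,0],[0,0,0]],"claw":[1,1,1,1,1,1,1]}'
```

```text
[138.66699336  40.96023815] [ 40.77538815 100.07952557]
time: 26.6
position: [0.4509, 0.1144, 0.1445]
ee_rot: [0.445, -0.448, 0.549, -0.547]
ft_force: [-0.2, 0.0, -1.9]
width: 0.363
```

```bash
python3 -m handwheel '{"offset":[[0,0,0],[0,0.4,0],[0,0.5,0],[0,0.5,0],[0,0.2,0],[0,0.12,0],[0,0.06,0],[0,0.02,0],[0,0,0]],"dr":[[0,0,0],[0,0,0],[0,0,0],[0,0,0],[0,0,0],[0,0,0],[0,0,0],[0,0,0],[0,0,0]],"claw":[1,1,1,1,1,1,1,1,1]}'
python3 -m handwheel '{"offset":[[0,0,0],[0,0,0],[0,0,0],[0,0,0],[0,0,0],[0,-0.3,0],[0,-0.5,0],[0,-0.6,0],[0,-0.6,0],[0,-0.6,0],[0,-0.6,0],[0,-0.6,0],[0,0,0]],"dr":[[0,0,0],[0,0,0],[0,0,0],[0,0,0],[0,0,0],[0,0,0],[0,0,0],[0,0,0],[0,0,0],[0,0,0],[0,0,0],[0,0,0],[0,0,0]],"claw":[-1,-1,-1,-1,-1,-1,-1,-1,-1,-1,-1,-1,-1]}'
python3 -c "
from h import *
plan([.44,-.27,.24],-12.1,v=.045)
g=cam('wrist'); save(g,'w5.png')"
```

```text
time: 27.5
position: [0.4557, 0.1102, 0.0568]
ee_rot: [-0.445, 0.444, -0.55, 0.55]
ft_force: [0.5, -0.6, -0.8]
width: 0.357
time: 28.8
position: [0.4572, 0.1104, 0.2497]
ee_rot: [-0.447, 0.443, -0.549, 0.55]
ft_force: [0.1, 0.2, -0.2]
width: 1.001
n 9 offset [0.835 0.019 0.14 ] dr_y 0.0005 now [0.4572 0.1104 0.2497] zyaw -12.07 y [ 0.005  0.003 -1.   ]
```

View pics/w5.png

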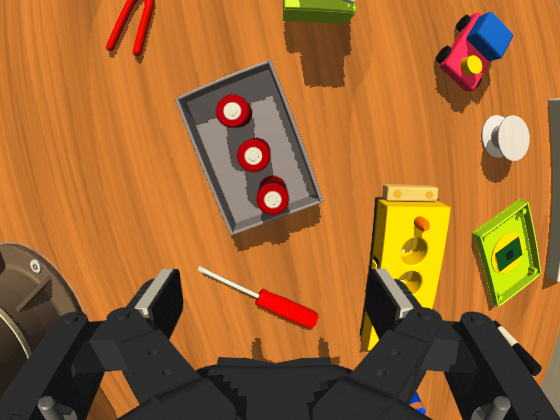

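All three old batteries stand in the tub at (233,110), (254,155) and (272,199). Next I measure the new ones from nearby.

```bash
python3 -m handwheel '{"offset":[[0.9,0,0],[0.9,0,0],[0.9,0,0],[0.9,0,0],[0.9,0,0],[0.9,0,0],[0.9,0,0],[0.9,0,0],[0.9,0,0],[0.9,0,0],[0.4,0,0.7],[0,0,0.7],[0,0,0.7],[0,0,0]],"dr":[[0,0,0],[0,0,0],[0,0,0],[0,0,0],[0,0,0],[0,0,0],[0,0,0],[0,0,0],[0,0,0],[0,0,0],[0,0,0],[0,0,0],[0,0,0],[0,0,0]],"claw":[-1,-1,-1,-1,-1,-1,-1,-1,-1,-1,-1,-1,-1,-1]}'
python3 - <<'E'
from h import *
g=cam("wrist"); dump(g,"w6.npz"); im=g["img"].copy()
m=cv2.inRange(cv2.cvtColor(im,cv2.COLOR_BGR2HSV),(0,0,160),(179,60,255))
for p in[(.431,-.2917),(.609,-.284)]:
    u,v=proj(g,[*p,.061]); print("exp",u,v)
    k=np.zeros_like(m); cv2.circle(k,(int(u),int(v)),14,255,-1); k&=m; n,l,st,c=cv2.connectedComponentsWithStats(k)
    if n>1:
        i=1+st[1:,4].argmax(); print(c[i],st[i],pix(g,*c[i],.061).round(4)); cv2.circle(im,tuple(int(x) for x in c[i]),2,(0,0,255),-1)
cv2.imwrite("pics/w6.png",im)
plan([.431,-.2917,.1],-12.1)
E
```

```text
time: 30.25
position: [0.4637, -0.3709, 0.244]
ee_rot: [0.445, -0.446, 0.549, -0.549]
ft_force: [-0.0, 0.3, -0.1]
width: 0.997
exp 224.0472515063848 126.79976156085027
[223.58874459 128.54978355] [216 120  17  18 231] [ 0.4302 -0.2933  0.061 ]
exp 399.1444965175726 87.6624995742626
[400.82010582  89.40740741] [394  82  15  16 189] [ 0.6105 -0.286   0.061 ]
n 4 offset [-0.357  0.721 -0.227] dr_y 0.0061 now [ 0.461  -0.3711  0.2442] zyaw -11.95 y [-0.003  0.    -1.   ]
```

View pics/w6.png

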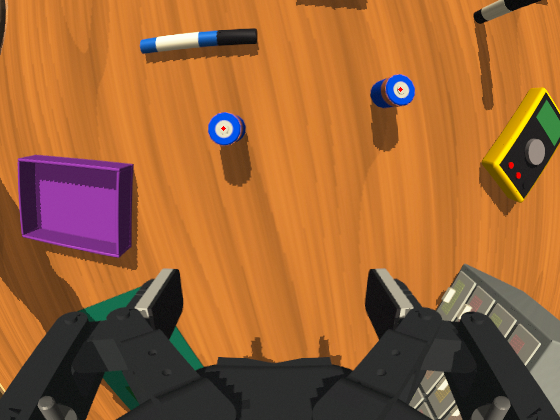

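The stud marks sit on both new batteries, at (224,129) and (401,89), standing upright. I pick the nearer one.

```bash
python3 -m handwheel '{"offset":[[-0.357,0.721,-0.227],[-0.357,0.721,-0.227],[-0.357,0.721,-0.227],[-0.357,0.721,-0.227],[0,0,0],[0,0,0]],"dr":[[0,0,0],[0,0,0],[0,0,0],[0,0,0],[0,0,0],[0,0,0]],"claw":[-1,-1,-1,-1,-1,-1]}'
python3 -c "
from h import *
plan([.4305,-.2925,.05],-12.1,n=4)"
```

```text
time: 30.9
position: [0.429, -0.2919, 0.1017]
ee_rot: [0.444, -0.445, 0.55, -0.549]
ft_force: [0.0, 0.7, -0.3]
width: 1.004
n 4 offset [0.002 0.259 0.009] dr_y 0.0005 now [ 0.429  -0.2919  0.1017] zyaw -12.09 y [-0.002  0.001 -1.   ]
```

```bash
python3 -m handwheel '{"offset":[[0.002,0.26,0.009],[0.002,0.26,0.009],[0.002,0.26,0.009],[0.002,0.26,0.009],[0,0,0],[0,0,0],[0,0,0],[0,0,0],[0,0,0],[0,0,0],[0,0,0],[0,0,0],[0,0,0],[0,0,0]],"dr":[[0,0,0],[0,0,0],[0,0,0],[0,0,0],[0,0,0],[0,0,0],[0,0,0],[0,0,0],[0,0,0],[0,0,0],[0,0,0],[0,0,0],[0,0,0],[0,0,0]],"claw":[-1,-1,-1,-1,-1,-1,1,1,1,1,1,1,1,1]}'
python3 -m handwheel '{"offset":[[0,-0.2,0],[0,-0.5,0],[0,-0.5,0],[0,-0.5,0],[0,-0.4,0],[0,0,0],[0,0,0]],"dr":[[0,0,0],[0,0,0],[0,0,0],[0,0,0],[0,0,0],[0,0,0],[0,0,0]],"claw":[1,1,1,1,1,1,1]}'
python3 -c "
from h import *
plan([.6091,.0077,.16],-12.1,v=.04)"
```

```text
time: 32.3
position: [0.432, -0.2931, 0.0507]
ee_rot: [-0.445, 0.444, -0.55, 0.55]
ft_force: [-1.5, 0.6, 6.7]
width: 0.364
time: 33.0
position: [0.432, -0.2926, 0.1554]
ee_rot: [-0.445, 0.445, -0.55, 0.55]
ft_force: [1.3, -1.4, -2.2]
width: 0.358
n 9 offset [-0.735 -0.01   0.245] dr_y 0.0011 now [ 0.432  -0.2926  0.1554] zyaw -12.04 y [ 0.001  0.    -1.   ]
```

```bash
python3 -m handwheel '{"offset":[[-0.735,-0.01,0.245],[-0.735,-0.01,0.245],[-0.735,-0.01,0.245],[-0.735,-0.01,0.245],[-0.735,-0.01,0.245],[-0.735,-0.01,0.245],[-0.735,-0.01,0.245],[-0.735,-0.01,0.245],[-0.735,-0.01,0.245],[0,0,0],[0,0,0],[0,0,0]],"dr":[[0,0,0],[0,0,0],[0,0,0],[0,0,0],[0,0,0],[0,0,0],[0,0,0],[0,0,0],[0,0,0],[0,0,0],[0,0,0],[0,0,0]],"claw":[1,1,1,1,1,1,1,1,1,1,1,1]}'
python3 -c "
from h import *
plan([.6093,.0076,.104],-12.1)
g=cam('wrist'); save(g,'w7.png'); dump(g,'w7.npz')"
```

```text
time: 34.2
position: [0.6079, 0.0064, 0.1588]
ee_rot: [0.444, -0.445, 0.55, -0.55]
ft_force: [0.3, -0.1, -1.1]
width: 0.362
n 2 offset [-0.016  0.548  0.012] dr_y -0.0036 now [0.6079 0.0064 0.1588] zyaw -12.14 y [-0.002 -0.001 -1.   ]
```

View pics/w7.png

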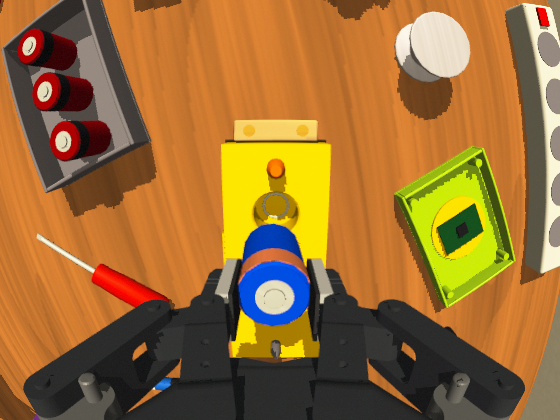

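The battery is held upright with its stud at (275,294), the same place in the jaws as the old ones, with well 2 below. I insert it.

```bash
python3 -m handwheel '{"offset":[[-0.02,0.55,0.02],[-0.01,0.52,0],[0,0,0],[0,0,0],[0,0,0]],"dr":[[0,0,0],[0,0,0],[0,0,0],[0,0,0],[0,0,0]],"claw":[1,1,1,1,1]}'
python3 -c "
from h import *
plan([.6093,.0076,.061],-12.1,n=5)"
```

```text
time: 34.75
position: [0.6108, 0.0079, 0.1075]
ee_rot: [-0.445, 0.444, -0.55, 0.55]
ft_force: [0.0, -0.3, -1.9]
width: 0.366
n 5 offset [ 0.002  0.186 -0.006] dr_y -0.0009 now [0.6108 0.0079 0.1075] zyaw -12.13 y [ 0.002 -0.    -1.   ]
```

```bash
python3 -m handwheel '{"offset":[[0,0.1,-0.02],[0,0.1,-0.01],[0,0.12,0],[0,0.12,0],[0,0.12,0],[0,0.12,0],[0,0.12,0],[0,0,0],[0,0,0]],"dr":[[0,0,0],[0,0,0],[0,0,0],[0,0,0],[0,0,0],[0,0,0],[0,0,0],[0,0,0],[0,0,0]],"claw":[1,1,1,1,1,1,1,1,1]}'
python3 -c "
from h import *
plan([.6093,.0076,.061],-12.1,n=5)"
```

```text
time: 35.65
position: [0.6092, 0.0088, 0.0656]
ee_rot: [-0.445, 0.445, -0.549, 0.55]
ft_force: [4.7, -2.4, -4.6]
width: 0.364
n 5 offset [0.005 0.018 0.001] dr_y 0.001 now [0.6092 0.0088 0.0656] zyaw -12.07 y [ 0.001 -0.001 -1.   ]
```

```bash
python3 -m handwheel '{"offset":[[0.01,0.05,0],[0.01,0.04,0],[0,0.01,0],[0,0,0]],"dr":[[0,0,0],[0,0,0],[0,0,0],[0,0,0]],"claw":[1,1,1,1]}'
python3 -m handwheel '{"offset":[[0,0,0],[0,0,0],[0,0,0],[0,0,0],[0,0,0],[0,-0.3,0],[0,-0.5,0],[0,-0.6,0],[0,-0.4,0],[0,0,0]],"dr":[[0,0,0],[0,0,0],[0,0,0],[0,0,0],[0,0,0],[0,0,0],[0,0,0],[0,0,0],[0,0,0],[0,0,0]],"claw":[-1,-1,-1,-1,-1,-1,-1,-1,-1,-1]}'
python3 -c "
from h import *
plan([.6108,-.2852,.14],-12.1,v=.045)"
```

```text
time: 36.05
position: [0.609, 0.008, 0.0611]
ee_rot: [-0.445, 0.444, -0.549, 0.55]
ft_force: [5.6, -1.0, -0.4]
width: 0.36
time: 37.05
position: [0.6102, 0.0075, 0.155]
ee_rot: [-0.446, 0.443, -0.549, 0.551]
ft_force: [-0.4, 0.3, -0.6]
width: 1.0
n 7 offset [0.818 0.043 0.177] dr_y 0.0004 now [0.6102 0.0075 0.155 ] zyaw -12.08 y [ 0.005  0.    -1.   ]
```

```bash
python3 -c "
from h import *
g=load('w2.npz'); print(pix(g,405,238,0),pix(g,440,271,.13))"
python3 -m handwheel '{"offset":[[0.818,0.04,0.177],[0.818,0.04,0.177],[0.818,0.04,0.177],[0.818,0.04,0.177],[0.818,0.04,0.177],[0.818,0.04,0.177],[0.818,0.04,0.177],[0,0,0],[0,0.4,0],[0,0.4,0],[0,0,0],[0,0,0]],"dr":[[0,0,0],[0,0,0],[0,0,0],[0,0,0],[0,0,0],[0,0,0],[0,0,0],[0,0,0],[0,0,0],[0,0,0],[0,0,0],[0,0,0]],"claw":[-1,-1,-1,-1,-1,-1,-1,-1,-1,-1,-1,-1]}'
python3 -c "
from h import *
plan([.6108,-.2852,.05],-12.1,n=4)"
```

```text
[ 0.78099541 -0.19538242  0.        ] [ 0.77766622 -0.1917521   0.13      ]
time: 38.25
position: [0.609, -0.2844, 0.0972]
ee_rot: [0.445, -0.445, 0.55, -0.549]
ft_force: [0.3, 0.1, 0.6]
width: 1.002
n 4 offset [0.002 0.236 0.01 ] dr_y 0.0019 now [ 0.609  -0.2844  0.0972] zyaw -12.05 y [-0.001  0.    -1.   ]
```

```bash
python3 -m handwheel '{"offset":[[0.002,0.235,0.01],[0.002,0.235,0.01],[0.002,0.235,0.01],[0.002,0.235,0.01],[0,0,0],[0,0,0],[0,0,0],[0,0,0],[0,0,0],[0,0,0],[0,0,0],[0,0,0],[0,0,0],[0,0,0]],"dr":[[0,0,0],[0,0,0],[0,0,0],[0,0,0],[0,0,0],[0,0,0],[0,0,0],[0,0,0],[0,0,0],[0,0,0],[0,0,0],[0,0,0],[0,0,0],[0,0,0]],"claw":[-1,-1,-1,-1,-1,-1,1,1,1,1,1,1,1,1]}'
python3 -m handwheel '{"offset":[[0,-0.2,0],[0,-0.5,0],[0,-0.5,0],[0,-0.5,0],[0,-0.4,0],[0,0,0],[0,0,0]],"dr":[[0,0,0],[0,0,0],[0,0,0],[0,0,0],[0,0,0],[0,0,0],[0,0,0]],"claw":[1,1,1,1,1,1,1]}'
python3 -c "
from h import *
plan([.5907,-.0782,.15],-12.1,v=.04)"
```

```text
time: 39.65
position: [0.6113, -0.2858, 0.0507]
ee_rot: [-0.445, 0.445, -0.55, 0.55]
ft_force: [-0.3, 1.0, 5.6]
width: 0.361
time: 40.35
position: [0.611, -0.2855, 0.1552]
ee_rot: [-0.445, 0.445, -0.55, 0.55]
ft_force: [-1.1, -0.5, -3.0]
width: 0.365
n 6 offset [-0.661  0.017 -0.211] dr_y 0.0012 now [ 0.611  -0.2855  0.1552] zyaw -12.06 y [ 0.  0. -1.]
```

```bash
python3 -m handwheel '{"offset":[[-0.661,0.017,-0.211],[-0.661,0.017,-0.211],[-0.661,0.017,-0.211],[-0.661,0.017,-0.211],[-0.661,0.017,-0.211],[-0.661,0.017,-0.211],[0,0,0],[0,0.4,0],[0,0.4,0],[0,0,0],[0,0,0],[0,0,0]],"dr":[[0,0,0],[0,0,0],[0,0,0],[0,0,0],[0,0,0],[0,0,0],[0,0,0],[0,0,0],[0,0,0],[0,0,0],[0,0,0],[0,0,0]],"claw":[1,1,1,1,1,1,1,1,1,1,1,1]}'
python3 -c "
from h import *
plan([.5907,-.0782,.061],-12.1,n=5)
g=cam('wrist'); save(g,'w8.png'); dump(g,'w8.npz')"
```

```text
time: 41.55
position: [0.5909, -0.079, 0.1106]
ee_rot: [-0.445, 0.444, -0.55, 0.55]
ft_force: [-0.5, -0.7, -1.0]
width: 0.354
n 5 offset [-0.003  0.198 -0.002] dr_y 0.0003 now [ 0.5909 -0.079   0.1106] zyaw -12.09 y [ 0.001 -0.    -1.   ]
```

View pics/w8.png

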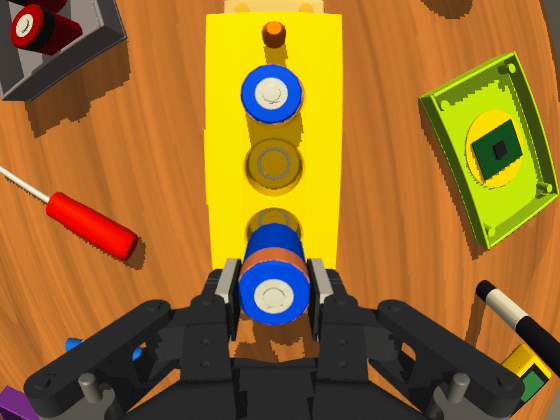

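The first new battery is seated in well 2 (271,93) and the second sits over well 0. I insert it.

```bash
python3 -m handwheel '{"offset":[[-0.015,0.12,-0.005],[0,0.13,-0.005],[0,0.13,0],[0,0.13,0],[0,0.13,0],[0,0.13,0],[0,0.13,0],[0,0.06,0],[0,0.03,0],[0,0,0],[0,0,0]],"dr":[[0,0,0],[0,0,0],[0,0,0],[0,0,0],[0,0,0],[0,0,0],[0,0,0],[0,0,0],[0,0,0],[0,0,0],[0,0,0]],"claw":[1,1,1,1,1,1,1,1,1,1,1]}'
```

```text
time: 42.7
position: [0.5901, -0.0777, 0.0607]
ee_rot: [0.445, -0.445, 0.55, -0.55]
ft_force: [-1.8, -0.6, 2.9]
width: 0.358
```

Release, then back off to a look position and measure both studs.

```bash
python3 -m handwheel '{"offset":[[0,0,0],[0,0,0],[0,0,0],[0,0,0],[0,0,0],[0,-0.3,0],[0.2,-0.5,0],[0.4,-0.6,0],[0.4,-0.6,0],[0.4,-0.6,0],[0,-0.6,0],[0,-0.6,0],[0,0,0],[0,0,0]],"dr":[[0,0,0],[0,0,0],[0,0,0],[0,0,0],[0,0,0],[0,0,0],[0,0,0],[0,0,0],[0,0,0],[0,0,0],[0,0,0],[0,0,0],[0,0,0],[0,0,0]],"claw":[-1,-1,-1,-1,-1,-1,-1,-1,-1,-1,-1,-1,-1,-1]}'
python3 - <<'E'
from h import *
g=cam("wrist"); dump(g,"w9.npz"); im=g["img"].copy()
m=cv2.inRange(cv2.cvtColor(im,cv2.COLOR_BGR2HSV),(0,0,160),(179,60,255))
for p in[(.6091,.0077),(.5907,-.078)]:
    u,v=proj(g,[*p,.071])
    k=np.zeros_like(m); cv2.circle(k,(int(u),int(v)),14,255,-1); k&=m; n,l,st,c=cv2.connectedComponentsWithStats(k)
    i=1+st[1:,4].argmax(); print((u,v),c[i],st[i],pix(g,*c[i],.071).round(4))
t=cam("top"); dump(t,"top2.npz"); cv2.imwrite("pics/top2.png",np.vstack([cv2.resize(t["img"][90:290,80:400],None,fx=1.75,fy=1.75),im[:240]]))
plan([.57,.30,.30],-12.1)
E
```

```text
time: 44.1
position: [0.5758, -0.1463, 0.2518]
ee_rot: [-0.445, 0.444, -0.549, 0.55]
ft_force: [-0.3, -0.2, -0.4]
width: 1.003
(np.float64(274.0034702990889), np.float64(38.37203001516039)) [272.55357143  39.00892857] [264  31  18  17 224] [0.6076 0.0073 0.071 ]
(np.float64(273.80908219536065), np.float64(127.31189332975552)) [273.22077922 127.34632035] [265 119  17  18 231] [ 0.5901 -0.0779  0.071 ]
n 10 offset [-0.87  -0.099 -0.197] dr_y 0.0007 now [ 0.5752 -0.1457  0.2501] zyaw -12.06 y [-0.001  0.    -1.   ]
```

View pics/top2.png

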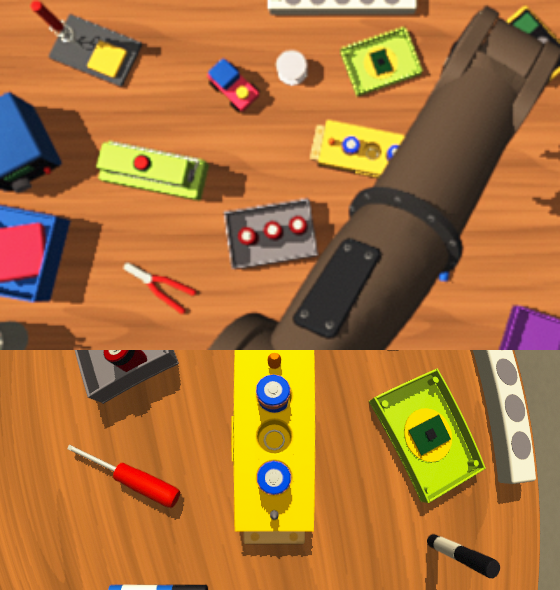

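Both new batteries are in wells 2 and 0 with studs as expected, and three old ones are in the tub. Now I locate the head, in case it was knocked.

```bash
python3 -m handwheel '{"offset":[[-0.87,-0.1,-0.197],[-0.87,-0.1,-0.197],[-0.87,-0.1,-0.197],[-0.87,-0.1,-0.197],[-0.87,-0.1,-0.197],[-0.87,-0.1,-0.197],[-0.87,-0.1,-0.197],[-0.87,-0.1,-0.197],[-0.87,-0.1,-0.197],[-0.87,-0.1,-0.197],[0,0,0],[0,0,0]],"dr":[[0,0,0],[0,0,0],[0,0,0],[0,0,0],[0,0,0],[0,0,0],[0,0,0],[0,0,0],[0,0,0],[0,0,0],[0,0,0],[0,0,0]],"claw":[-1,-1,-1,-1,-1,-1,-1,-1,-1,-1,-1,-1]}'
python3 - <<'E'
from h import *
g=cam("wrist"); dump(g,"w10.npz"); save(g,"w10.png"); im=g["img"]
m=cv2.inRange(cv2.cvtColor(im,cv2.COLOR_BGR2HSV),(0,150,120),(8,255,255)); n,l,st,c=cv2.connectedComponentsWithStats(m)
for i in range(1,n):
    if st[i,4]>150: print(c[i],st[i],pix(g,*c[i],.117).round(4))
print("predicted switch px",proj(g,[.5686,.3895,.118]))
E
```

```text
time: 45.4
position: [0.5694, 0.301, 0.299]
ee_rot: [-0.445, 0.446, -0.549, 0.549]
ft_force: [-0.2, -0.5, 0.1]
width: 1.0
[252.8375     110.09791667] [241  98  25  25 480] [0.5674 0.3895 0.117 ]
[ 98.28612717 174.85260116] [ 89 148  22  55 346] [0.3899 0.367  0.117 ]
[115.89805825 179.48058252] [111 150  11  62 412] [0.4102 0.3567 0.117 ]
[190.19905213 280.15165877] [180 270  21  22 211] [0.4601 0.2301 0.117 ]
[207.62801932 310.52173913] [196 301  23  20 207] [0.4682 0.1886 0.117 ]
[223.62162162 336.71891892] [213 328  22  19 185] [0.4762 0.149  0.117 ]
predicted switch px [254.01095767 109.72217122]
```

View pics/w10.png

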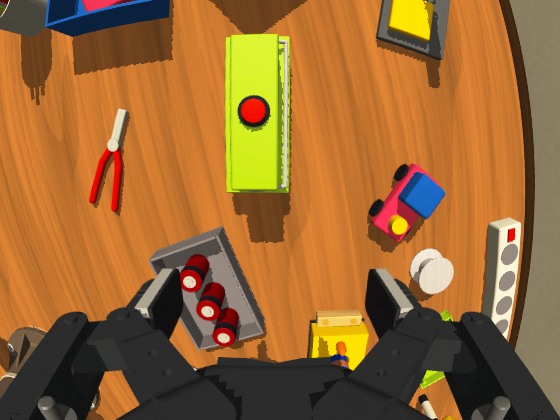

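The switch is at (253,110), within a pixel or so of the prediction, so the head has not moved. I regrasp at the recorded pose.

```bash
python3 -c "
from h import *
plan([.5683,.3893,.13],-11.78,v=.04)"
```

```text
n 5 offset [-0.352  0.677 -0.08 ] dr_y -0.0096 now [0.5699 0.2993 0.2995] zyaw -12.07 y [-0.001 -0.002 -1.   ]
```

```bash
python3 -m handwheel '{"offset":[[-0.352,0.677,-0.08],[-0.352,0.677,-0.08],[-0.352,0.677,-0.08],[-0.352,0.677,-0.08],[-0.352,0.677,-0.08],[0,0,0],[0,0,0],[0,0,0]],"dr":[[0,-0.01,0],[0,-0.01,0],[0,-0.01,0],[0,-0.01,0],[0,-0.01,0],[0,0,0],[0,0,0],[0,0,0]],"claw":[-1,-1,-1,-1,-1,-1,-1,-1]}'
python3 -c "
from h import *
plan([.5686,.3893,.084],-11.78,n=4)"
```

```text
time: 46.25
position: [0.5707, 0.388, 0.1336]
ee_rot: [-0.446, 0.445, -0.549, 0.55]
ft_force: [0.0, -0.7, 0.4]
width: 0.997
n 4 offset [-0.004  0.248 -0.012] dr_y -0.0061 now [0.5707 0.388  0.1336] zyaw -11.93 y [ 0.003  0.    -1.   ]
```

```bash
python3 -m handwheel '{"offset":[[-0.005,0.248,-0.012],[-0.005,0.248,-0.012],[-0.005,0.248,-0.012],[-0.005,0.248,-0.012],[0,0,0],[0,0,0],[0,0,0],[0,0,0],[0,0,0],[0,0,0],[0,0,0],[0,0,0],[0,0,0],[0,0,0]],"dr":[[0,-0.006,0],[0,-0.006,0],[0,-0.006,0],[0,-0.006,0],[0,0,0],[0,0,0],[0,0,0],[0,0,0],[0,0,0],[0,0,0],[0,0,0],[0,0,0],[0,0,0],[0,0,0]],"claw":[-1,-1,-1,-1,-1,-1,1,1,1,1,1,1,1,1]}'
python3 -c "
from h import *
plan([.5686,.3893,.084],-11.78,n=4)"
python3 -m handwheel '{"offset":[[0,-0.1,0],[0,-0.3,0],[0,-0.5,0],[0,-0.5,0],[0,-0.5,0],[0,-0.5,0],[0,-0.5,0],[0,-0.3,0],[0,0,0],[0,0,0]],"dr":[[0,0,0],[0,0,0],[0,0,0],[0,0,0],[0,0,0],[0,0,0],[0,0,0],[0,0,0],[0,0,0],[0,0,0]],"claw":[1,1,1,1,1,1,1,1,1,1]}'
python3 -c "
from h import *
plan([.6012,-.0356,.22],-11.9,v=.035)"
```

```text
time: 47.65
position: [0.5674, 0.3917, 0.0824]
ee_rot: [-0.447, 0.446, -0.548, 0.548]
ft_force: [1.8, -1.6, 6.4]
width: 0.556
n 4 offset [ 0.01  -0.008  0.008] dr_y 0.0063 now [0.5674 0.3917 0.0824] zyaw -11.63 y [ 0.001  0.001 -1.   ]
time: 48.65
position: [0.5662, 0.3915, 0.241]
ee_rot: [0.447, -0.447, 0.548, -0.548]
ft_force: [0.1, 1.3, -3.8]
width: 0.556
n 13 offset [0.632 0.032 0.186] dr_y 0.0037 now [0.5662 0.3915 0.241 ] zyaw -11.61 y [-0.001 -0.    -1.   ]
```

```bash
python3 -m handwheel '{"offset":[[0.3,0.01,0.09],[0.632,0.032,0.186],[0.632,0.032,0.186],[0.632,0.032,0.186],[0.632,0.032,0.186],[0.632,0.032,0.186],[0.632,0.032,0.186],[0.632,0.032,0.186],[0.632,0.032,0.186],[0.632,0.032,0.186],[0.632,0.032,0.186],[0.632,0.032,0.186],[0.632,0.032,0.186],[0.3,0.02,0.09],[0,0,0],[0,0,0],[0,0,0]],"dr":[[0,0,0],[0,0,0],[0,0,0],[0,0,0],[0,0,0],[0,0,0],[0,0,0],[0,0,0],[0,0,0],[0,0,0],[0,0,0],[0,0,0],[0,0,0],[0,0,0],[0,0,0],[0,0,0],[0,0,0]],"claw":[1,1,1,1,1,1,1,1,1,1,1,1,1,1,1,1,1]}'
python3 - <<'E'
from h import *
plan([.6012,-.0356,.22],-11.9,v=.035)
g=cam("wrist"); dump(g,"w11.npz"); save(g,"w11.png"); im=g["img"]
M,s=T()
m=cv2.inRange(cv2.cvtColor(im,cv2.COLOR_BGR2HSV),(0,150,100),(8,255,255)); n,l,st,c=cv2.connectedComponentsWithStats(m)
for i in range(1,n):
    if st[i,4]>300:
        p=pix(g,*c[i],M[2,3]+.034); print(c[i],st[i],(M[:3,:3].T@(p-M[:3,3])*1000).round(1))
E
```

```text
time: 50.35
position: [0.6022, -0.032, 0.2203]
ee_rot: [0.447, -0.447, 0.548, -0.547]
ft_force: [0.9, 0.4, -4.6]
width: 0.552
n 1 offset [ 0.074  0.007 -0.005] dr_y 0.0637 now [ 0.6022 -0.032   0.2203] zyaw -11.52 y [-0.001  0.001 -1.   ]
[83.18209877 55.12962963] [ 71  41  25  30 324] [-98.3 -33.9 -63.5]
[97.91111111 94.7       ] [ 85  80  27  32 360] [-83.6 -33.9 -57.3]
[142.62036413 235.7255563 ] [ 109  211   69   50 1483] [-35.6 -33.9 -44. ]
[273.19665683 329.80399869] [ 241  300   65   61 3051] [  0.2 -34.   -0.1]
```

View pics/w11.png

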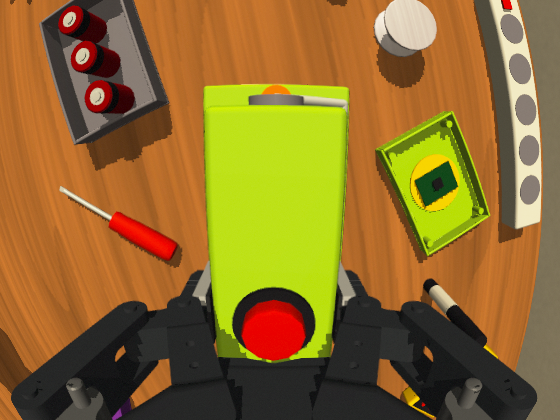

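The head is held square with the orange dot toward +y (276,92) and the switch centred in the jaws. I align it and lower it to just above the pegs.

```bash
python3 -m handwheel '{"offset":[[0.03,0.4,0],[0,0.4,0],[0,0.3,0],[0,0.2,0],[0,0,0],[0,0,0],[0,0,0]],"dr":[[0,0.07,0],[0,0,0],[0,0,0],[0,0,0],[0,0,0],[0,0,0],[0,0,0]],"claw":[1,1,1,1,1,1,1]}'
python3 -c "
from h import *
plan([.6013,-.0337,.149],-11.95,n=1)"
```

```text
time: 51.1
position: [0.6027, -0.0352, 0.1568]
ee_rot: [-0.445, 0.444, -0.549, 0.55]
ft_force: [-0.5, -1.0, -3.3]
width: 0.55
n 1 offset [-0.023  0.157 -0.034] dr_y -0.0148 now [ 0.6027 -0.0352  0.1568] zyaw -12.04 y [ 0.001 -0.    -1.   ]
```

```bash
python3 -m handwheel '{"offset":[[-0.02,0.1,-0.025],[0,0.08,0],[0,0,0],[0,0,0]],"dr":[[0,0,0],[0,0,0],[0,0,0],[0,0,0]],"claw":[1,1,1,1]}'
python3 -c "
from h import *
plan([.6013,-.0337,.149],-11.95,n=1)"
python3 -m handwheel '{"offset":[[0,0.06,0],[0,0.06,0],[0,0.06,0],[0,0,0],[0,0,0]],"dr":[[0,0,0],[0,0,0],[0,0,0],[0,0,0],[0,0,0]],"claw":[1,1,1,1,1]}'
```

```text
time: 51.5
position: [0.601, -0.0338, 0.1469]
ee_rot: [0.445, -0.445, 0.55, -0.55]
ft_force: [-0.5, -0.9, -4.0]
width: 0.554
n 1 offset [-0.003 -0.043  0.005] dr_y -0.0151 now [ 0.601  -0.0338  0.1469] zyaw -12.04 y [-0. -0. -1.]
time: 52.0
position: [0.601, -0.0338, 0.1378]
ee_rot: [0.445, -0.445, 0.55, -0.55]
ft_force: [-0.1, 0.5, -4.4]
width: 0.551
```

No contact force at 0.138, so the pegs are entering freely. I continue down.

```bash
python3 -m handwheel '{"offset":[[0,0.06,0],[0,0.06,0],[0,0.05,0],[0,0.03,0],[0,0,0],[0,0,0]],"dr":[[0,0,0],[0,0,0],[0,0,0],[0,0,0],[0,0,0],[0,0,0]],"claw":[1,1,1,1,1,1]}'
```

```text
time: 52.6
position: [0.601, -0.0336, 0.1278]
ee_rot: [0.445, -0.445, 0.55, -0.55]
ft_force: [-1.4, 1.2, -4.5]
width: 0.55
```

```bash
python3 -m handwheel '{"offset":[[0,0.03,0],[0,0.03,0],[0,0.02,0],[0,0.02,0],[0,0,0],[0,0,0]],"dr":[[0,0,0],[0,0,0],[0,0,0],[0,0,0],[0,0,0],[0,0,0]],"claw":[1,1,1,1,1,1]}'
```

```text
time: 53.2
position: [0.6014, -0.0336, 0.1242]
ee_rot: [0.445, -0.444, 0.55, -0.55]
ft_force: [-4.3, 2.2, 10.8]
width: 0.554
```

```bash
python3 -m handwheel '{"offset":[[0,0,0],[0,0,0],[0,0,0],[0,0,0],[0,0,0],[0,0,0],[0,-0.2,0],[0,-0.5,0],[0,-0.6,0],[0,-0.6,0],[0,-0.4,0],[0,0,0],[0,0,0]],"dr":[[0,0,0],[0,0,0],[0,0,0],[0,0,0],[0,0,0],[0,0,0],[0,0,0],[0,0,0],[0,0,0],[0,0,0],[0,0,0],[0,0,0],[0,0,0]],"claw":[-1,-1,-1,-1,-1,-1,-1,-1,-1,-1,-1,-1,-1]}'
python3 - <<'E'
from h import *
plan([.601,-.0353,.18],-12)
g=cam("wrist"); dump(g,"w12.npz"); im=g["img"]
m=cv2.inRange(cv2.cvtColor(im,cv2.COLOR_BGR2HSV),(0,150,100),(8,255,255)); n,l,st,c=cv2.connectedComponentsWithStats(m)
for i in range(1,n):
    if st[i,4]>300: print(c[i],st[i],pix(g,*c[i],.158).round(4))
cv2.imwrite("pics/c3.png",im)
E
```

```text
time: 54.5
position: [0.6012, -0.0337, 0.2384]
ee_rot: [-0.445, 0.444, -0.55, 0.55]
ft_force: [-0.4, 0.6, 0.0]
width: 1.0
n 2 offset [0.016 0.584 0.001] dr_y -0.0027 now [ 0.6012 -0.0337  0.2384] zyaw -12.03 y [ 0.001  0.    -1.   ]
[91.23794212 57.75241158] [ 79  45  25  28 311] [0.5001 0.119  0.158 ]
[105.37724551  95.93113772] [ 93  82  26  30 334] [0.5061 0.0868 0.158 ]
[148.21145374 230.57488987] [ 115  208   67   47 1362] [ 0.5124 -0.0152  0.158 ]
[274.76882845 231.87238494] [258 214  35  36 956] [ 0.6018 -0.0346  0.158 ]
```

View pics/c3.png

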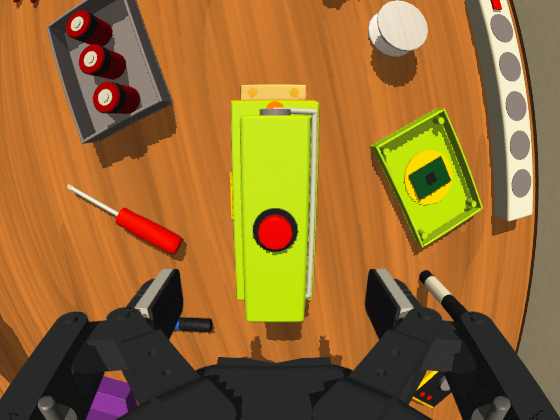

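The head is seated, with the dot at (276,104) at the thick-peg end and the switch at (275,232), 1 mm from the deck centre. Next, close the gripper and press.

```bash
python3 -m handwheel '{"offset":[[0.01,0,0],[0,0,0],[0,0,0],[0,0,0],[0,0,0],[0,0,0],[0,0,0],[0,0,0],[0,0,0],[0,0.4,0],[0,0.4,0],[0,0.3,0],[0,0,0],[0,0,0]],"dr":[[0,0,0],[0,0,0],[0,0,0],[0,0,0],[0,0,0],[0,0,0],[0,0,0],[0,0,0],[0,0,0],[0,0,0],[0,0,0],[0,0,0],[0,0,0],[0,0,0]],"claw":[1,1,1,1,1,1,1,1,1,1,1,1,1,1]}'
python3 -m handwheel '{"offset":[[0,0.06,0],[0,0.06,0],[0,0.03,0],[0,0.02,0],[0,0,0]],"dr":[[0,0,0],[0,0,0],[0,0,0],[0,0,0],[0,0,0]],"claw":[1,1,1,1,1]}'
```

```text
time: 55.95
position: [0.6011, -0.0344, 0.1832]
ee_rot: [-0.445, 0.445, -0.55, 0.55]
ft_force: [0.3, 0.3, 0.3]
width: 0.003
time: 56.45
position: [0.601, -0.0342, 0.1744]
ee_rot: [0.445, -0.445, 0.55, -0.55]
ft_force: [-0.3, 1.2, -0.2]
width: -0.004
```

```bash
python3 -m handwheel '{"offset":[[0,0.04,0],[0,0.04,0],[0,0.03,0],[0,0.03,0],[0,0.02,0],[0,0,0],[0,0,0]],"dr":[[0,0,0],[0,0,0],[0,0,0],[0,0,0],[0,0,0],[0,0,0],[0,0,0]],"claw":[1,1,1,1,1,1,1]}'
```

```text
time: 57.15
position: [0.6011, -0.0343, 0.1666]
ee_rot: [-0.445, 0.445, -0.55, 0.55]
ft_force: [-0.3, -0.3, 3.7]
width: -0.0
```

```bash
python3 -m handwheel '{"offset":[[0,0.03,0],[0,0.02,0],[0,0.02,0],[0,0,0],[0,0,0],[0,0,0]],"dr":[[0,0,0],[0,0,0],[0,0,0],[0,0,0],[0,0,0],[0,0,0]],"claw":[1,1,1,1,1,1]}'
```

```text
time: 57.75
position: [0.6014, -0.0344, 0.1656]
ee_rot: [0.446, -0.444, 0.55, -0.55]
ft_force: [-10.1, 3.3, 31.0]
width: -0.001
```

31 N means the switch is on its hard stop. I retreat and check numerically.

```bash
python3 -m handwheel '{"offset":[[0,-0.1,0],[0,-0.3,0],[0,-0.5,0],[0,-0.6,0],[0,-0.6,0],[0,-0.3,0],[0.4,0,0],[0.4,0,0],[0,0,0],[0,0,0],[0,0,0]],"dr":[[0,0,0],[0,0,0],[0,0,0],[0,0,0],[0,0,0],[0,0,0],[0,0,0],[0,0,0],[0,0,0],[0,0,0],[0,0,0]],"claw":[1,1,1,1,1,1,1,1,1,1,1]}'
python3 - <<'E'
from h import *
g=cam("wrist"); im=g["img"]; hsv=cv2.cvtColor(im,cv2.COLOR_BGR2HSV)
def comps(lo,hi,a,z,nm):
    m=cv2.inRange(hsv,lo,hi); n,l,st,c=cv2.connectedComponentsWithStats(m)
    for i in range(1,n):
        if st[i,4]>a: print(nm,c[i].round(1),st[i],pix(g,*c[i],z).round(4))
comps((0,150,100),(8,255,255),250,.158,"red")
comps((9,170,180),(14,255,255),30,.088,"orange")
print("exp dot/switch px",proj(g,[.6172,.0468,.088]),proj(g,[.6006,-.0352,.160]),proj(g,[.6006,-.0352,.155]))
k=cv2.inRange(hsv,(33,120,80),(45,255,255)); n,l,st,c=cv2.connectedComponentsWithStats(k); i=1+st[1:,4].argmax()
print("head",st[i],cv2.minAreaRect(np.argwhere(l==i)[:,::-1].astype(np.float32)))
for x,y in[(.024,.08),(-.024,.08),(.024,-.08),(-.024,-.08)]:
    a=np.radians(-12.0); print(proj(g,[.6006+x*np.cos(a)-y*np.sin(a),-.0352+x*np.sin(a)+y*np.cos(a),.150]).round(1))
print(observe()["ft_force"])
np.save("fin.npy",im)
E
```

```text
time: 58.85
position: [0.5928, -0.0723, 0.2829]
ee_rot: [0.445, -0.445, 0.55, -0.549]
ft_force: [0.1, 0.2, 0.4]
width: 0.003
red [275.1 167.2] [260 152  31  31 712] [ 0.6017 -0.0351  0.158 ]
red [157.7 191.2] [ 127  170   62   43 1174] [ 0.5016 -0.0329  0.158 ]
orange [234.1 169.4] [     0      0    521    368 105573] [ 0.5591 -0.0369  0.088 ]
orange [273.7 346.9] [269 341  10  15  89] [ 0.5531 -0.2597  0.088 ]
orange [175.1 350.6] [165 342  21  19 184] [ 0.4237 -0.246   0.088 ]
orange [368.5 348.4] [363 342  12  14 104] [ 0.6722 -0.2935  0.088 ]
orange [ 26.4 393.4] [   0  346   70   74 2526] [ 0.0431 -0.3439  0.088 ]
orange [378.8 354.3] [376 348   7  13  53] [ 0.6856 -0.3087  0.088 ]
orange [485.2 409.1] [478 392  15  28 104] [ 0.896  -0.5375  0.088 ]
exp dot/switch px [273.13615991  76.24891997] [273.71821694 167.93983168] [273.72720089 167.16503562]
head [  237    66    76   190 11644] ((274.5, 160.5), (189.0, 75.0), 90.0)
[303.9  69.3]
[243.9  69.3]
[300.8 257.5]
[246.4 257.4]
[-0.22682573  0.14424941  0.17705784]
```

```bash
python3 -c "
from station import *
print(observe()['time']); print(job_done())"
```

```text
58.9
the job is handed in; nothing more can be done
None
```

The job is handed in at 58.9 s of the 208 s allowed, and as far as my checks show it is complete; the system reports no verdict.

I lifted the head off and moved the three old batteries from the wells into the grey tub. The two new ones that were present went into wells 2 and 0. I then set the head back with the orange dot at the thick-peg end, pressed the switch and backed off.

**Last checks**
- **New batteries:** both studs were within about 1.5 mm of the well axes, measured before the head went on. I judged them fully down from the height and force when I released them.
- **Old batteries:** all three stood in the tub in the last picture I viewed, at 54.5 s.
- **Head:** it came down on contact at the expected height, and the switch was within about 1 mm of the deck's centre after the press.
- **Switch:** it reached a hard stop at 31 N. That is well over the 4 N needed, with about 10 N sideways, but within the limits, and the head did not shift. I did not measure the switch's return separately; the gripper was clear of it when I handed in.
- **Bystanders and knocks:** I saw no bystander moved, and neither the head nor the tub appeared to have been knocked.

The automatic search for the orange dot in the final picture did not isolate it. I relied on the picture viewed at 54.5 s for the dot's end.

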